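Slide the locked drilling-jig carriage under its drill guide

ROBOT

A 6-joint arm with a two-finger parallel gripper is mounted at the origin on the work surface. World frame = base frame: x ahead of the robot, y to its left, z up, the work surface at z = 0. Lengths are in mm, angles in rad, forces in N, time in s.
With the tool pointing down it reaches from about 275 to 725 mm from the base axis. Payload 5.6 kg.
Tool frame: the origin (TCP) lies where the fingers leave the gripper's body, on its centre line; the fingertips stand 73 mm ahead of it and the grasp point (between the pads) lies 54 mm ahead of it; z points along the fingers, x is the direction in which the jaws open and shut, and the axes are right-handed (so a half turn about z gives the same grasp; the last joint's range is limited). The gripper opens to 85 mm and grips with 20 to 120 N. Pads are 22 mm wide; open, the fingers measure 114 mm over their backs; the gripper's body (76 mm by 85 mm) begins 54 mm behind the grasp point. The pads swing forward as they close: fully open they stand 13 mm farther back than shut.
Start: joints at [1.523, 0.255, 0.108, 0, -1.424, -0.285], TCP at [179.653, 519.825, 303.883] pointing down, gripper open.
Joint ranges: [-2.95, 2.95], [-1.21, 1.97], [-1.09, 1.5], [-2.87, 1.71], [-2.94, -0.07], [-3.05, 3.05]. Speed limits (rad/s): [2.57, 2.57, 3.14, 3.14, 3.14, 3.14].

INTERFACE

Orientations are given as a rotation vector (axis times angle).
In Python, from workcell import manip gives the robot as it stands.
- The arm moves only by the tool step_arm, never from a script. Its argument "plan" is one flat list of numbers, 5 for each row, row after row: the shift along the world's x, y, z in cm, then the turn about the world's z in degrees, then the opening, from 0 (shut) to 1 (fully open). A call has 1 to 5 rows; each row is the pose to reach, as a shift and turn from the pose commanded when the call began; what a row does not reach only later rows make up. A row lasts 1/10 s, in which the tool goes at most 50 mm and 8.59 degrees, less where a joint would pass 70% of its speed; a pose out of reach is approached as far as the arm can. A call with a gripper value outside its range is refused whole. The fingers move at their own pace and stop on an object; "squeeze" is the grip in N (left out, the last holds). Time passes only in rows, so rows that repeat a pose let the fingers close. It gives the time, the measured TCP pose, the force and the opening at its end, in the units of the state.
- manip.state(): the state, without advancing time (a new reading comes with each control period).
- manip.read_camera(name): name is "scene" or "top" or "wrist"; returns a dict with "pixels" (480x640x3 uint8, red, green, blue), "intrinsics" (3x3 intrinsics, pixels), "view" (4x4, takes a point from world to camera coordinates); the wrist camera has in their place "mount" (4x4, takes a point from camera to tool coordinates, whose origin is the TCP and whose axes are the tool frame's). Camera axes: x right, y up, looking along -z (the intrinsics and any distortion apply to the point x, -y, -z); pixel columns grow to the right and rows downward; lengths in mm; the calibration is good to about 2 mm. A picture is of the moment at which its call begins: read the wrist's pose just before it. There is no depth.
- manip.job_done(): hands the job in, once; it reports no verdict.
The state is a dict: "time_s": time; "joint_positions": joint angles; "joint_velocities": joint speeds; "effort": joint torques, N m; "ee_pos": TCP position; "tool_rot": TCP orientation; "wrist_force": force on the tool from outside, world axes, zero at the start; "moment": the same for the moment, N m; "grip_width": finger opening in mm.
Only numpy, scipy, OpenCV 4.12 (cv2) and the standard library are available. Lean on these libraries where they do the work, as an engineer would, in place of code of your own. Each camera call takes 0.05 s, during which the arm holds its last target. There are 200 camera calls.

TASK

On the drilling jig, press the red locking button down with the fingertips and keep it held down while you push the carriage along its rail until it is fully home against the grey end stop, then let go, so that the button springs back up and locks the carriage there. Only press and push: do not grip or lift anything, keep the steel blank lying in its nest on the carriage, and leave the oil bottle, cup and brass knob alone.

Things in the scene. Friction and masses are not known exactly. Their poses are not given: they have to be found in the camera images.
- rail: The jig's green base, 124 x 360 x 14 mm, fixed to the bench, level. Origin: centre of its underside. Its +y axis runs along the rail in the direction in which the carriage must travel (from the start lock towards the end stop); +z is up. The points below have the same axis directions. On its +x side stands a small brass start-lock bracket, up to 34 mm high.
- carriage (a joint): Position of the aluminium carriage along the rail (m): 0 at its start, growing towards the end stop. The carriage is 84 mm wide and 150 mm long, its flat top 34 mm above the bench. While the button is up the carriage is locked (about 1 mm of play, and it yields about 1 mm more per 14 N if forced); unlocked, it slides with about 2 N of friction plus 6 N per m/s, 80 to 130 mm to the stop, depending on where the stop is set.
- button_top (a point): Centre of the top of the red round locking button, 32 mm in diameter, on the rear part of the carriage, 52 mm above the bench when up. It rides with the carriage and sinks when pressed; its black collar (44 mm across) lies 12 mm below the un-pressed top, 4 mm below the fully pressed top.
- button (a joint): How far the button is pressed (m): 0 up, 0.008 fully down. Spring: about 2 N to start, 6 N fully down. The lock is free beyond 0.005; let go, the button springs up, away from the two locked places too. A brass catch lets it up and locks only at the start and within about 2 mm of the end stop; a button that is up cannot pass the end catch, and just short of the stop the catch holds it down.
- shoulder (a point): Middle of the top edge of the rear face of the yellow upright push shoulder on the carriage, 74 mm above the bench. The shoulder is 56 mm wide across the rail, 12 mm thick and 40 mm high; its flat rear face lies 20 mm ahead (+y) of the button's centre, so that a finger which presses the button can push against it towards the end stop.
- bumper (a point): Centre of the front face of the black bumper at the carriage's front end, 29 mm above the bench, 127 mm ahead (+y) of the button's centre. Rides with the carriage.
- stop_face (a point): Point on the grey end stop's face that the bumper meets, at the bumper's height. The stop is set to another place along the rail each time and stays put (the rubber bumper gives about 1 mm per 14 N); its body is 60 mm wide and 56 mm high, and carries a drill guide that overhangs the face by 30 mm towards the carriage (44 to 62 mm above the bench). A steel bar with the end catch reaches 145 mm back from it along the +x side, up to 35 mm high.
- blank: Loose steel knife blank, 76 x 24 x 5 mm, 65 g, lying in a shallow nest (walls 4 mm high, 1.5 mm play) on the carriage's front part. Origin: centre of its underside, 34 mm above the bench, 49 mm behind the bumper's face. To stay in the nest.
- oil: Loose yellow oil bottle with red cap, 48 mm diameter, 100 mm tall, standing beside the jig on its +x side. Origin: centre of its underside. Leave alone.
- cup: Loose open steel cup, 64 mm rim diameter, 60 mm tall, beside the jig on its +x side. Origin: centre of its underside. Leave alone.
- drawknob: Loose turned brass knob, 40 mm diameter, 46 mm tall, standing beside the jig on its +x side. Origin: centre of its underside. Leave alone.
Not all that is in view belongs to the job. There is more than one size of the blank; the job needs the middle-sized.

How it is judged (in metres and radians):
On the way, in this order (a step that is already met when the one before it is completed fails the run):
1. the button is pressed down (5 mm or more) with the carriage still at its start (value of joint button above 0.005 m and value of joint carriage below 0.012 m), for 0.1 s.
2. the carriage is against the end stop (within 3 mm) with the button still down (y of bumper in the frame of stop_face above -0.003 m and value of joint button above 0.004 m), for 0.1 s.
At the end, for the whole second after the job is handed in: The carriage rests against the end stop (bumper within 4 mm of the stop face), the button has sprung back up (less than 2 mm pressed) and locks it there, and the blank lies in its nest (within 6 mm along and across, not raised by more than 3.5 mm) (y of bumper in the frame of stop_face above -0.004 m and value of joint button below 0.002 m and velocity of joint carriage between -0.005 and 0.005 m/s and y of blank in the frame of bumper between -0.055 and -0.043 m and x of blank in the frame of bumper between -0.006 and 0.006 m and z of blank in the frame of bumper between 0 and 0.0085 m); the robot touches nothing.
It fails at once if the button is let up (under 3 mm pressed) while the carriage is between its start and the end stop (value of joint carriage above 0.015 m and y of bumper in the frame of stop_face below -0.008 m and value of joint button below 0.003 m).
It fails at once if the blank is lifted out of its nest (z of blank in the frame of bumper above 0.013 m).
It fails at once if the oil bottle, cup or brass knob is moved by more than 20 mm (distance of any of oil, cup, drawknob from where it was at the start of the episode above 0.02 m).
It also fails if it takes over 48 s, if anything falls off the work surface, if the arm or the gripper's body presses on something with over 40 N, if the wrist force passes 120 N, or if a joint passes its speed limit or range.

## Working session

There is one attempt and no reset: what is moved stays moved. The work goes in short steps, Python scripts to look and compute and a tool call to move; the robot and the scene stay as the last step left them, time stands still between calls to the robot, and variables do not carry over. Pictures are saved under pics/ and viewed, about 8 in all and at most 12, crops included, and the job is handed in when it is done.

Besides the shell and the picture viewer there is one more tool, called as name(argument=value, ...), one argument or row to a line, values as JSON. step_arm: Moves the arm, as the interface text tells. Its arguments: {"type":"object","properties":{"plan":{"type":"array","items":{"type":"number"}},"squeeze":{"type":"number"}},"required":["plan"]}

```bash
mkdir -p pics; python3 - <<'E'
from workcell import manip
import cv2,numpy as np,pickle
d={}
for n in("scene","top"):
    r=manip.read_camera(n); d[n]=r
    cv2.imwrite(f"pics/{n}0.png",cv2.cvtColor(r["pixels"],cv2.COLOR_RGB2BGR))
    print(n,[k for k in r],r["intrinsics"],r["view"])
pickle.dump(d,open("d.pkl","wb"))
print(manip.state())
E
```

```text
scene ['pixels', 'intrinsics', 'view'] [[570.98849615   0.         314.25239555]
 [  0.         570.98849615 227.30071648]
 [  0.           0.           1.        ]] [[-6.62412015e-01  7.49010108e-01  1.39348601e-02  4.31143280e+02]
 [-4.39711472e-01 -4.03798773e-01  8.02247077e-01  2.06575486e+02]
 [ 6.06518049e-01  5.25290785e-01  5.96829496e-01 -1.32983310e+03]
 [ 0.00000000e+00  0.00000000e+00  0.00000000e+00  1.00000000e+00]]
top ['pixels', 'intrinsics', 'view'] [[567.98169618   0.         330.58702652]
 [  0.         567.98169618 234.78749073]
 [  0.           0.           1.        ]] [[-1.58847874e-01 -9.87282642e-01 -6.35118316e-03  5.71090804e+01]
 [ 9.62212292e-01 -1.56248832e-01  2.23010781e-01 -6.29816080e+02]
 [-2.21167038e-01  2.93136020e-02  9.74795288e-01 -7.49404780e+02]
 [ 0.00000000e+00  0.00000000e+00  0.00000000e+00  1.00000000e+00]]
{'time_s': 0.1, 'joint_positions': array([ 1.52260848e+00,  2.55698322e-01,  1.07113703e-01, -3.90444609e-04,
       -1.42389812e+00, -2.84618119e-01]), 'joint_velocities': array([ 1.75593015e-04, -1.13208470e-05,  4.03802097e-03,  1.61692603e-03,
       -5.64010761e-04,  1.72593016e-03]), 'effort': array([-1.57639010e-03, -3.87604272e+01,  2.38476026e+01,  5.37780136e+00,
       -3.74147683e-03,  4.51743560e-06]), 'ee_pos': array([179.52230817, 519.53833715, 303.07741871]), 'tool_rot': array([ 1.82195042e+00, -2.55766245e+00,  1.70488124e-03]), 'wrist_force': array([-0.39711545,  0.85194659,  0.53416738]), 'moment': array([-0.0312594 , -0.05994365,  0.00056927]), 'grip_width': 85.06142425803826}
```

View pics/top0.png

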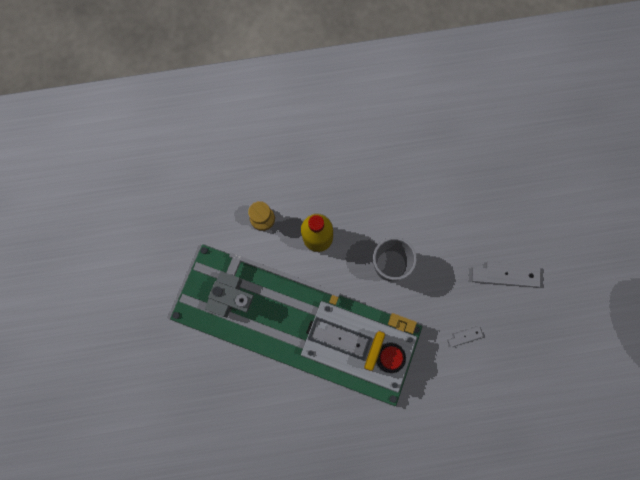

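View pics/scene0.png

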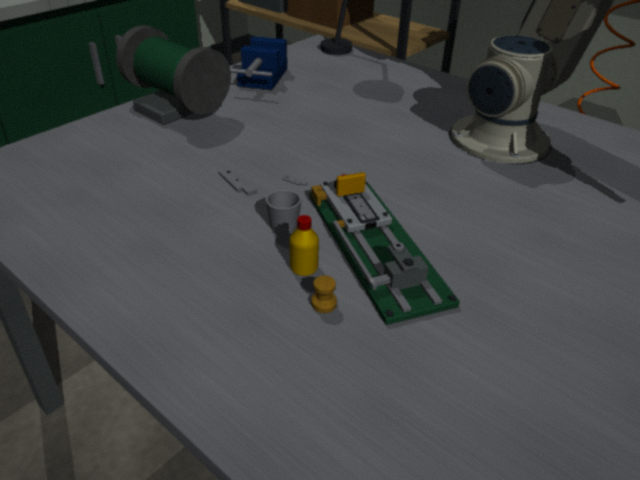

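Top view: the button is at about (391,358), the shoulder at (375,351), the stop block at about (232,295), and the rail runs to the upper left. The oil, cup and knob sit above the rail. Scene view agrees. I'll enlarge the jig next.

```bash
cat > h.py <<'E'
import numpy as np,pickle,cv2
D=pickle.load(open("d.pkl","rb"))
def ray(n,u,v,z):
    r=D[n];K=r["intrinsics"];V=r["view"]
    d=np.linalg.inv(K)@[u,v,1]; d=np.array([d[0],-d[1],-d[2]])
    R=V[:3,:3];c=-R.T@V[:3,3];w=R.T@d
    return c+w*(z-c[2])/w[2]
def proj(n,p):
    r=D[n];q=r["view"][:3,:3]@p+r["view"][:3,3];s=r["intrinsics"]@[q[0],-q[1],-q[2]];return s[:2]/s[2]
E
python3 - <<'E'
from h import *
im=cv2.imread("pics/top0.png")[235:415,165:430]
cv2.imwrite("pics/top1.png",cv2.resize(im,None,fx=3,fy=3,interpolation=cv2.INTER_CUBIC))
hsv=cv2.cvtColor(cv2.imread("pics/top0.png"),cv2.COLOR_BGR2HSV)
m=((hsv[...,0]<8)|(hsv[...,0]>172))&(hsv[...,1]>180)&(hsv[...,2]>80)
m[:300]=0
n,l,s,c=cv2.connectedComponentsWithStats(m.astype(np.uint8))
for i in range(1,n):
    if s[i,4]>20: print(s[i],c[i],ray("top",*c[i],52))
g=((hsv[...,0]>50)&(hsv[...,0]<90)&(hsv[...,1]>120)).astype(np.uint8)
n,l,s,c=cv2.connectedComponentsWithStats(g)
pts=np.argwhere(np.isin(l,[i for i in range(1,n) if s[i,4]>100]))[:,::-1].astype(np.float32)
b=cv2.boxPoints(cv2.minAreaRect(pts)); 
for p in b: print(p,ray("top",*p,14))
E
```

```text
[383 348  20  21 227] [394.24229075 358.9339207 ] [ 443.7846512  -104.69781909   52.        ]
[172.48648 319.0123 ] [553.9011561  208.88781584  14.        ]
[201.94748 242.68149] [663.37691352 152.43833574  14.        ]
[401.91318 319.86124] [ 497.85924881 -130.42508744   14.        ]
[372.45218 396.19205] [396.53686559 -67.67169514  14.        ]
```

View pics/top1.png

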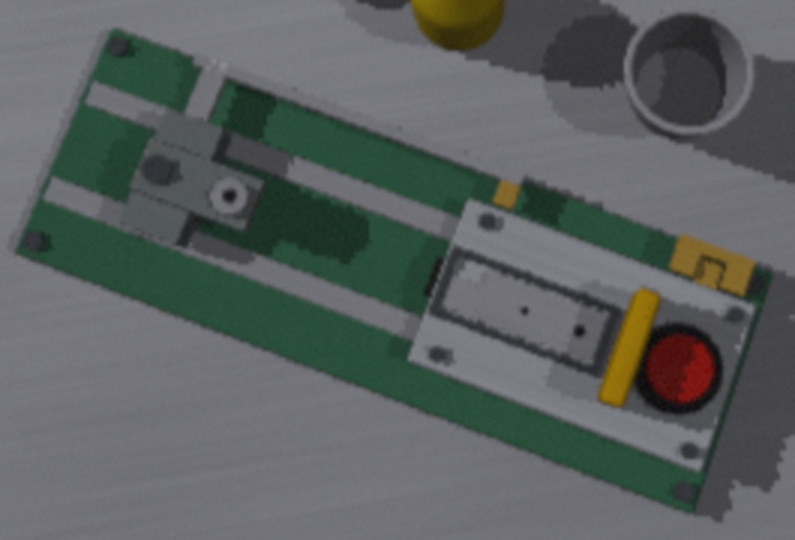

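```bash
cat >> h.py <<'E'
def cr(x,y,z): return ray("top",165+(x+.5)/3-.5,235+(y+.5)/3-.5,z)
E
python3 - <<'E'
from h import *
C=[cr(*p,14) for p in((112,30),(18,250),(693,512),(768,265))]
for c in C: print(c.round(1))
print([np.linalg.norm(C[i]-C[(i+1)%4]).round(1) for i in range(4)])
d=(C[0]+C[1]-C[2]-C[3])[:2];d/=np.linalg.norm(d);x=np.array([d[1],-d[0]]);o=sum(C)[:2]/4
print("dir",d,"deg",np.degrees(np.arctan2(d[1],d[0])),"center",o)
def rel(p):return [round(float((p[:2]-o)@x),1),round(float((p[:2]-o)@d),1)]
for n,p in dict(button=(680,367,52),collar=(678,369,40),sh_a=(645,290,74),sh_b=(613,404,74),sh_ra=(660,293,74),sh_rb=(626,406,74),bump=(434,278,29),stopA=(222,135,56),stopB=(183,243,56),guide1=(264,185,62),guide2=(247,231,62),cup=(688,73,60),car1=(466,200,34),car2=(409,359,34),car3=(700,470,34),car4=(752,308,34)).items():
    q=cr(*p);print(n,q.round(1),rel(q))
print(ray("scene",350,176,74),rel(ray("scene",350,176,74)))
E
```

```text
[660.2 152.7  14. ]
[555.8 211.4  14. ]
[378.7 -98.6  14. ]
[ 488.8 -157.2   14. ]
[np.float64(119.8), np.float64(357.1), np.float64(124.8), np.float64(354.1)]
dir [0.49012997 0.87164937] deg 60.65087580596545 center [520.89204757  27.08378472]
button [ 447.1 -101.1   52. ] [-1.5, -148.0]
collar [ 446.3 -101.2   40. ] [-2.2, -148.4]
sh_a [483.9 -89.4  74. ] [24.8, -119.6]
sh_b [435.8 -65.9  74. ] [-28.6, -122.7]
sh_ra [481.4 -95.9  74. ] [25.9, -126.6]
sh_rb [434.  -71.6  74. ] [-27.4, -128.6]
bump [507.9   7.5  29. ] [-1.7, -23.4]
stopA [589.9  97.4  56. ] [25.6, 95.1]
stopB [541.4 122.1  56. ] [-28.7, 92.9]
guide1 [561.8  79.7  62. ] [9.9, 65.9]
guide2 [541.5  90.5  62. ] [-13.1, 65.3]
cup [ 583.1 -129.5   60. ] [131.0, -106.0]
car1 [542.5 -13.9  34. ] [38.9, -25.1]
car2 [471.4  25.   34. ] [-42.1, -26.0]
car3 [ 398.6 -103.6   34. ] [-42.6, -173.8]
car4 [ 468.9 -142.4   34. ] [37.7, -173.2]
[463.90996207 -79.29349397  74.        ] [2.5, -120.7]
```

The measurements agree with the given sizes: rail about 356x122 mm, direction about 60.7°, carriage 148 mm long, and about 115 mm of travel. I'll shut the fingers and move above the button, with the jaws across the rail.

step_arm(
  plan=[1.9,-4.4,0,-7.5,0,3.8,-8.8,0,-15,0,5.7,-13.2,0,-22.5,0,7.6,-17.6,0,-30,0,9.5,-22,0,-37.5,0],
  squeeze=40,
)

```text
time_s: 0.6
ee_pos: [274.8, 297.8, 303.6]
tool_rot: [0.896, -3.011, 0.001]
wrist_force: [1.1, 0.3, 1.1]
grip_width: 12.4
```

step_arm(
  plan=[1.9,-4.4,0,-7.5,0,3.8,-8.8,0,-15,0,5.7,-13.2,0,-22.5,0,7.6,-17.6,0,-30,0,9.5,-22,0,-37.5,0],
)

```text
time_s: 1.1
ee_pos: [369.7, 77.9, 303.9]
tool_rot: [0.119, 3.139, 0.001]
wrist_force: [1.5, 1.8, 0.7]
grip_width: -0.0
```

step_arm(
  plan=[2,-4.4,0,-7,0,4,-8.8,-2,-14,0,6,-13.2,-4,-20,0,8.1,-17.5,-6,-25.35,0,8.1,-17.5,-6,-25.35,0],
)

```text
time_s: 1.6
ee_pos: [450.2, -98.8, 240.6]
tool_rot: [-0.808, -3.03, 0.003]
wrist_force: [-0.2, 0.6, -0.2]
grip_width: -0.2
```

```bash
python3 - <<'E'
from h import *
from workcell import manip
from scipy.spatial.transform import Rotation as R
s=manip.state();print({k:np.round(s[k],2) for k in("time_s","ee_pos","tool_rot","wrist_force","grip_width","joint_positions")})
r=manip.read_camera("wrist");print(r["mount"])
cv2.imwrite("pics/w0.png",cv2.cvtColor(r["pixels"],cv2.COLOR_RGB2BGR))
pickle.dump((s,r),open("w.pkl","wb"))
print(R.from_rotvec(s["tool_rot"]).as_matrix())
E
```

```text
{'time_s': np.float64(1.6), 'ee_pos': array([450.25, -98.76, 240.56]), 'tool_rot': array([-0.81, -3.03,  0.  ]), 'wrist_force': array([-0.24,  0.59, -0.21]), 'grip_width': np.float64(-0.2), 'joint_positions': array([ 0.13,  0.11, -0.23, -0.  , -1.23, -0.65])}
[[ 9.99999855e-01 -4.67375272e-04  2.68965646e-04 -1.29499878e+00]
 [-3.67883529e-04 -9.55983783e-01 -2.93419275e-01 -7.32714934e+01]
 [ 3.94263710e-04  2.93419134e-01 -9.55983816e-01 -7.02175579e+01]
 [ 0.00000000e+00  0.00000000e+00  0.00000000e+00  1.00000000e+00]]
[[-8.67246903e-01  4.97840390e-01 -6.14451341e-03]
 [ 4.97852724e-01  8.67261405e-01 -5.65975699e-04]
 [ 5.04713377e-03 -3.54990342e-03 -9.99980962e-01]]
```

View pics/w0.png

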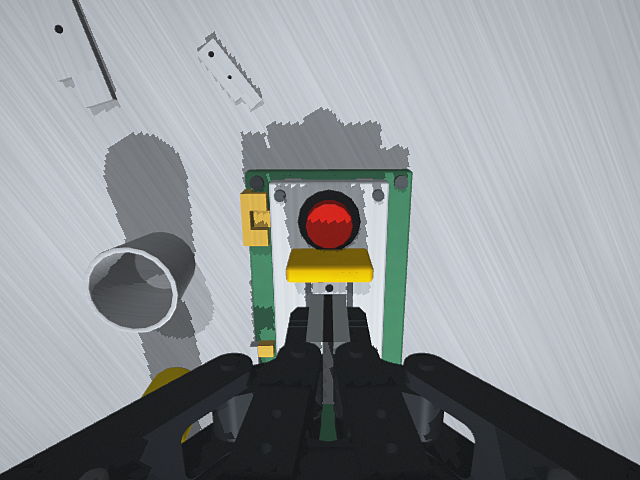

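Wrist view: the button is at (330,219), the shoulder's rear top edge runs (287..373, 249), and the shut fingertips are at about (328,312). The jig's axis is upright in the picture, so the yaw is good.

```bash
cat >> h.py <<'E'
from scipy.spatial.transform import Rotation as Ro
def wray(s,r,u,v,z):
    T=Ro.from_rotvec(s["tool_rot"]).as_matrix();M=np.array(r["mount"])
    d=np.linalg.inv(r["intrinsics"])@[u,v,1]; d=np.array([d[0],-d[1],-d[2]])
    c=s["ee_pos"]+T@M[:3,3];w=T@M[:3,:3]@d
    return c+w*(z-c[2])/w[2]
E
python3 - <<'E'
from h import *
s,r=pickle.load(open("w.pkl","rb"))
o=np.array([520.9,27.1]);a=np.radians(60.65);d=np.array([np.cos(a),np.sin(a)]);x=np.array([d[1],-d[0]])
hsv=cv2.cvtColor(r["pixels"],cv2.COLOR_RGB2HSV)
m=((hsv[...,0]<6)|(hsv[...,0]>172))&(hsv[...,1]>180)&(hsv[...,2]>90)
ys,xs=np.nonzero(m);print(xs.min(),xs.max(),ys.min(),ys.max())
for n,p in dict(btn=((xs.min()+xs.max())/2,ys.min()+ (xs.max()-xs.min())/2,52),shL=(288,249,74),shR=(372,249,74),tip=(328,310,240.6-73),railL=(250,171,14),railR=(411,170,14),railRl=(402,363,14)).items():
    q=wray(s,r,*p);print(n,q.round(1),((q[:2]-o)@x).round(1),((q[:2]-o)@d).round(1))
t=s["ee_pos"]-[0,0,0];print("tcp",(t[:2]-o)@x,(t[:2]-o)@d)
E
```

```text
306 352 200 247
btn [ 446.8 -103.8   52. ] -0.4 -150.4
shL [ 474.4 -107.    74. ] 25.2 -139.7
shR [429.3 -81.   74. ] -26.9 -139.2
tip [450.6 -99.7 167.6] 0.9 -144.9
railL [ 482.1 -158.1   14. ] 57.0 -180.5
railR [379.3 -99.9  14. ] -61.2 -180.1
railRl [458.6  42.8  14. ] -61.9 -16.9
tcp 0.10262000552454996 -144.33136356440292
```

step_arm(
  plan=[0,0,-4,0,0,0,0,-7,0,0,0,0,-9,0,0,0,0,-10,0,0,0,0,-10,0,0],
)

```text
time_s: 2.15
ee_pos: [450.1, -94.5, 143.4]
tool_rot: [-0.795, -3.038, 0.001]
wrist_force: [0.1, -0.2, 0.1]
grip_width: 0.0
```

step_arm(
  plan=[0,0,0,0,0,0,0,-0.2,0,0,0,0,-0.4,0,0,0,0,-0.6,0,0,0,0,-0.6,0,0],
)

```text
time_s: 2.65
ee_pos: [450.5, -95.1, 137.7]
tool_rot: [-0.798, -3.038, -0.0]
wrist_force: [-0.5, 0.3, 0.4]
grip_width: 0.4
```

step_arm(
  plan=[-0.1,-0.2,-0.2,0,0,-0.1,-0.2,-0.5,0,0,-0.1,-0.2,-0.8,0,0,-0.1,-0.2,-1,0,0,-0.1,-0.2,-1,0,0],
)

```text
time_s: 3.15
ee_pos: [449.4, -97.2, 127.5]
tool_rot: [-0.798, -3.038, 0.0]
wrist_force: [0.8, 0.9, -0.1]
grip_width: 0.0
```

```bash
python3 - <<'E'
from h import *
from workcell import manip
s=manip.state();print(s["ee_pos"],s["wrist_force"])
r=manip.read_camera("wrist");cv2.imwrite("pics/w1.png",cv2.cvtColor(r["pixels"][120:400,180:480],cv2.COLOR_RGB2BGR))
E
```

```text
[449.4259358  -97.19169421 127.46477825] [ 0.76722877  0.94599252 -0.05388016]
```

View pics/w1.png

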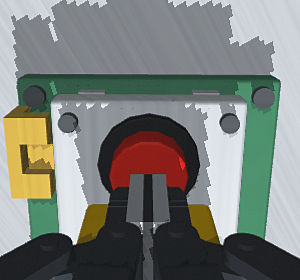

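The fingertips hang over the front half of the button, at crop (150,175), just behind the shoulder and centred across. Next I press in small steps.

step_arm(
  plan=[0,0,-0.2,0,0,0,0,-0.3,0,0,0,0,-0.4,0,0,0,0,-0.5,0,0,0,0,-0.5,0,0],
)

```text
time_s: 3.7
ee_pos: [449.7, -97.2, 123.0]
tool_rot: [0.798, 3.039, 0.0]
wrist_force: [-1.3, 0.1, 2.5]
grip_width: -0.0
```

step_arm(
  plan=[0,0,-0.1,0,0,0,0,-0.2,0,0,0,0,-0.3,0,0,0,0,-0.3,0,0,0,0,-0.3,0,0],
)

```text
time_s: 4.2
ee_pos: [449.7, -97.2, 120.0]
tool_rot: [0.798, 3.039, 0.0]
wrist_force: [-1.9, 1.4, 3.5]
grip_width: -0.4
```

step_arm(
  plan=[0,0,-0.1,0,0,0,0,-0.2,0,0,0,0,-0.3,0,0,0,0,-0.4,0,0,0,0,-0.4,0,0],
)

```text
time_s: 4.7
ee_pos: [449.7, -97.2, 116.5]
tool_rot: [0.797, 3.038, -0.0]
wrist_force: [-4.2, 1.3, 10.5]
grip_width: -0.1
```

step_arm(
  plan=[0.1,0.17,0,0,0,0.29,0.52,0,0,0,0.49,0.87,0,0,0,0.74,1.31,0,0,0,0.98,1.74,0,0,0],
)

```text
time_s: 5.2
ee_pos: [459.5, -80.1, 116.5]
tool_rot: [0.797, 3.039, -0.002]
wrist_force: [-3.8, 0.8, 10.6]
grip_width: -0.1
```

step_arm(
  plan=[0.29,0.52,0,0,0,0.59,1.05,0,0,0,0.88,1.57,0,0,0,1.18,2.09,0,0,0,1.47,2.62,0,0,0],
)

```text
time_s: 5.7
ee_pos: [474.4, -53.8, 116.6]
tool_rot: [0.797, 3.038, -0.001]
wrist_force: [-3.0, -1.1, 8.9]
grip_width: -0.1
```

step_arm(
  plan=[0.29,0.52,0,0,0,0.59,1.05,0,0,0,0.88,1.57,0,0,0,1.18,2.09,0,0,0,1.47,2.62,0,0,0],
)

```text
time_s: 6.2
ee_pos: [489.3, -27.6, 116.6]
tool_rot: [0.797, 3.038, -0.001]
wrist_force: [-2.3, -0.8, 8.7]
grip_width: -0.2
```

```bash
python3 - <<'E'
from h import *
from workcell import manip
s=manip.state();print(s["ee_pos"],s["wrist_force"])
r=manip.read_camera("scene");im=cv2.cvtColor(r["pixels"][130:330,280:480],cv2.COLOR_RGB2BGR)
w=cv2.cvtColor(manip.read_camera("wrist")["pixels"],cv2.COLOR_RGB2BGR)[60:460,120:520]
cv2.imwrite("pics/m1.png",np.hstack([cv2.resize(im,(400,400),interpolation=cv2.INTER_CUBIC),w]))
E
```

```text
[489.25861886 -27.59890024 116.57524053] [-2.28969676 -0.82357285  8.7415056 ]
```

View pics/m1.png

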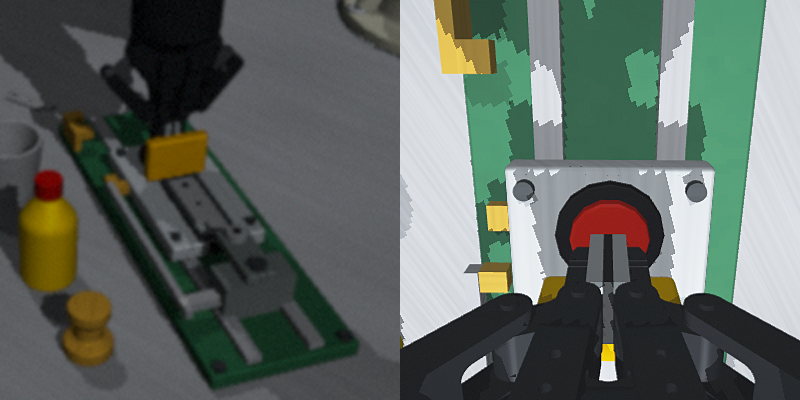

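The carriage has moved about 75 mm with the fingertips still on the pressed button, and the bumper is nearing the stop. I continue, slowing toward contact.

step_arm(
  plan=[0.25,0.44,0,0,0,0.49,0.87,0,0,0,0.74,1.31,0,0,0,0.98,1.74,0,0,0,1.18,2.09,0,0,0],
)

```text
time_s: 6.8
ee_pos: [501.2, -6.7, 116.6]
tool_rot: [0.796, 3.038, -0.001]
wrist_force: [-2.2, -1.4, 9.4]
grip_width: 0.3
```

step_arm(
  plan=[0.1,0.17,0,0,0,0.2,0.35,0,0,0,0.29,0.52,0,0,0,0.39,0.7,0,0,0,0.39,0.7,0,0,0],
)

```text
time_s: 7.3
ee_pos: [505.2, 0.5, 116.6]
tool_rot: [0.796, 3.037, -0.0]
wrist_force: [-1.2, 0.5, 8.2]
grip_width: 0.2
```

step_arm(
  plan=[0.05,0.09,0,0,0,0.1,0.17,0,0,0,0.15,0.26,0,0,0,0.2,0.35,0,0,0,0.2,0.35,0,0,0],
)

```text
time_s: 7.8
ee_pos: [507.1, 3.8, 116.6]
tool_rot: [0.796, 3.037, -0.0]
wrist_force: [-2.0, -0.7, 8.5]
grip_width: 0.0
```

step_arm(
  plan=[0.05,0.09,0,0,0,0.1,0.17,0,0,0,0.15,0.26,0,0,0,0.15,0.26,0,0,0,0.15,0.26,0,0,0],
)

```text
time_s: 8.3
ee_pos: [508.4, 6.1, 116.6]
tool_rot: [0.797, 3.038, -0.001]
wrist_force: [-2.6, -1.9, 8.5]
grip_width: 0.3
```

step_arm(
  plan=[0.05,0.09,0,0,0,0.1,0.17,0,0,0,0.15,0.26,0,0,0,0.15,0.26,0,0,0,0.15,0.26,0,0,0],
)

```text
time_s: 8.8
ee_pos: [509.2, 7.5, 116.5]
tool_rot: [-0.797, -3.039, 0.006]
wrist_force: [-4.2, -7.6, 10.6]
grip_width: 0.1
```

step_arm(
  plan=[0.05,0.09,0,0,0,0.1,0.17,0,0,0,0.1,0.17,0,0,0,0.1,0.17,0,0,0,0.1,0.17,0,0,0],
)

```text
time_s: 9.3
ee_pos: [509.9, 8.8, 116.5]
tool_rot: [-0.797, -3.038, 0.007]
wrist_force: [-3.6, -8.5, 11.2]
grip_width: -0.2
```

```bash
python3 - <<'E'
from h import *
from workcell import manip
s=manip.state();print(s["ee_pos"],s["wrist_force"])
r=manip.read_camera("scene");im=cv2.cvtColor(r["pixels"][150:350,280:480],cv2.COLOR_RGB2BGR)
t=cv2.cvtColor(manip.read_camera("top")["pixels"],cv2.COLOR_RGB2BGR)[225:425,165:365]
cv2.imwrite("pics/m2.png",np.hstack([cv2.resize(i,(400,400),interpolation=cv2.INTER_CUBIC) for i in(im,t)]))
E
```

```text
[509.88733672   8.77018162 116.5260822 ] [-3.60863131 -8.49193387 11.17242026]
```

View pics/m2.png

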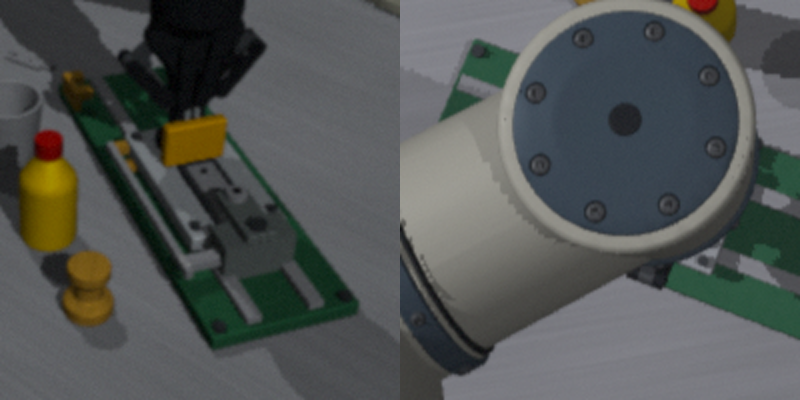

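The carriage's front is now at the stop block, but the force stayed near 9 N while the tool crept 1.5 mm. I'll push on in small steps until it clearly rises.

step_arm(
  plan=[0.05,0.09,0,0,0,0.1,0.17,0,0,0,0.1,0.17,0,0,0,0.1,0.17,0,0,0,0.1,0.17,0,0,0],
)

```text
time_s: 9.9
ee_pos: [510.1, 9.1, 116.5]
tool_rot: [-0.796, -3.037, 0.012]
wrist_force: [-6.1, -13.5, 13.0]
grip_width: 0.3
```

step_arm(
  plan=[0.05,0.09,0,0,0,0.1,0.17,0,0,0,0.1,0.17,0,0,0,0.1,0.17,0,0,0,0.1,0.17,0,0,0],
)

```text
time_s: 10.4
ee_pos: [510.2, 9.4, 116.5]
tool_rot: [-0.796, -3.035, 0.016]
wrist_force: [-7.5, -19.5, 14.7]
grip_width: 0.2
```

Firm contact: 21 N along the rail and almost no movement. Now I let the button up while keeping light forward pressure.

step_arm(
  plan=[-0.05,-0.09,0.1,0,0,-0.05,-0.09,0.4,0,0,-0.05,-0.09,0.8,0,0,-0.05,-0.09,1.2,0,0,-0.05,-0.09,1.5,0,0],
)

```text
time_s: 10.9
ee_pos: [507.9, 10.7, 127.7]
tool_rot: [-0.798, -3.028, 0.012]
wrist_force: [-4.3, -8.4, -7.3]
grip_width: 0.1
```

step_arm(
  plan=[0,0,0.2,0,0,-0.1,-0.17,0.2,0,0,-0.25,-0.44,0.2,0,0,-0.3,-0.52,0.2,0,0,-0.3,-0.52,0.2,0,0],
)

```text
time_s: 11.4
ee_pos: [509.6, 8.4, 133.2]
tool_rot: [0.797, 3.037, 0.001]
wrist_force: [-0.3, 0.5, 0.3]
grip_width: 0.1
```

```bash
python3 - <<'E'
from h import *
from workcell import manip
s=manip.state();print(s["ee_pos"],s["wrist_force"])
w=cv2.cvtColor(manip.read_camera("wrist")["pixels"],cv2.COLOR_RGB2BGR)[60:460,120:520]
cv2.imwrite("pics/m3.png",w)
E
```

```text
[509.61449997   8.40884244 133.21093813] [-0.29448708  0.46211156  0.33659705]
```

View pics/m3.png

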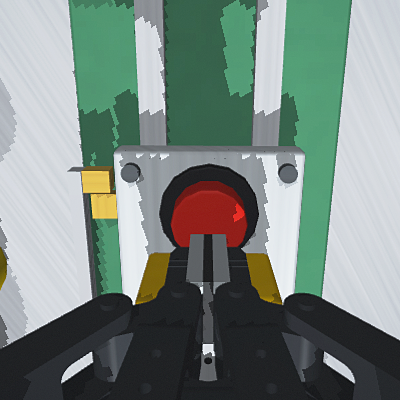

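Tool is free, and the red disc looks larger and raised. I'll back straight up and then away, to inspect.

step_arm(
  plan=[0,0,2,0,0,0,0,5,0,0,0,0,9,0,0,-1,-2,12,0,0,-3,-5,13,0,0],
)

```text
time_s: 11.95
ee_pos: [481.2, -41.3, 266.6]
tool_rot: [0.792, 3.033, 0.004]
wrist_force: [0.3, -0.7, -0.0]
grip_width: -0.1
```

step_arm(
  plan=[-4,0,2,0,0,-8,0,4,0,0,-12,0,6,0,0,-14,0,6,0,0,-14,0,6,0,0],
)

```text
time_s: 12.45
ee_pos: [337.5, -41.7, 324.4]
tool_rot: [0.795, 3.035, 0.005]
wrist_force: [0.8, -0.2, 0.3]
grip_width: 0.3
```

step_arm(
  plan=[0,-5,0,0,0,0,-10,0,0,0,0,-15,0,0,0,0,-20,0,0,0,0,-20,0,0,0],
)

```text
time_s: 12.95
ee_pos: [338.6, -246.8, 321.8]
tool_rot: [-0.809, -3.033, 0.002]
wrist_force: [-0.8, 0.6, -0.2]
grip_width: 0.2
```

```bash
python3 - <<'E'
from h import *
from workcell import manip
s=manip.state();print(s["ee_pos"],s["wrist_force"],s["time_s"])
D["top2"]=manip.read_camera("top");D["scene2"]=manip.read_camera("scene");pickle.dump(D,open("d.pkl","wb"))
t=cv2.cvtColor(D["top2"]["pixels"],cv2.COLOR_RGB2BGR)[235:415,165:430]
c=cv2.cvtColor(D["scene2"]["pixels"],cv2.COLOR_RGB2BGR)[170:330,290:470]
cv2.imwrite("pics/t2.png",cv2.resize(t,None,fx=3,fy=3,interpolation=cv2.INTER_CUBIC))
cv2.imwrite("pics/s2.png",cv2.resize(c,None,fx=3,fy=3,interpolation=cv2.INTER_CUBIC))
E
```

```text
[ 338.63496231 -246.81598697  321.82887808] [-0.77368796  0.58194905 -0.1961043 ] 12.95
```

View pics/t2.png

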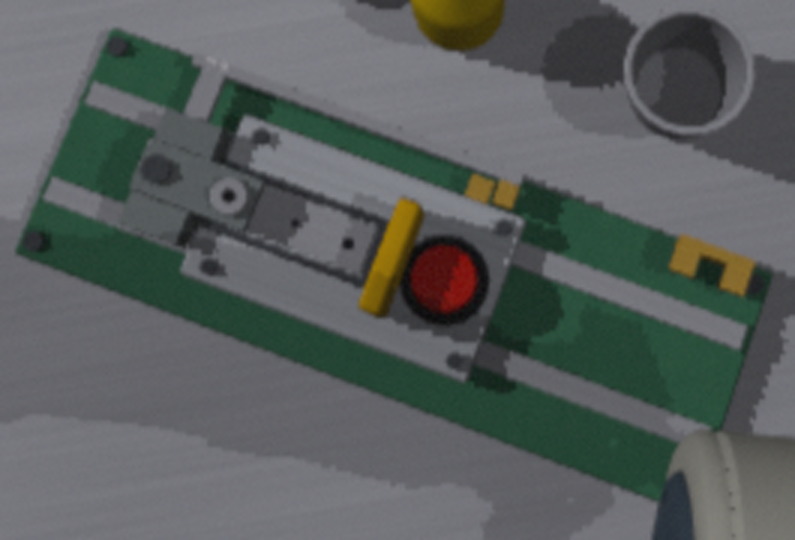

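View pics/s2.png

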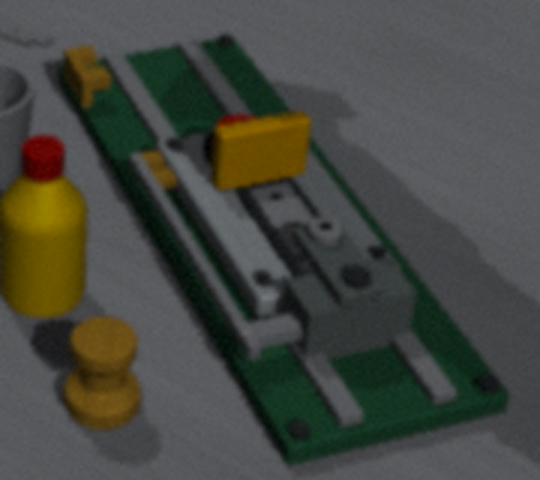

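The carriage front sits at the stop, the tab at (480,188) is past the end catch at (505,194), and the blank is in its nest. I'll check numerically that the button is up, using the red pixels in the scene view and the red-to-collar offset in the top view.

```bash
python3 - <<'E'
from h import *
a=np.radians(60.65);d=np.array([np.cos(a),np.sin(a)]);o=np.array([520.9,27.1])
def comps(n,x0,x1,y0,y1):
    hsv=cv2.cvtColor(D[n]["pixels"],cv2.COLOR_RGB2HSV)
    m=((hsv[...,0]<8)|(hsv[...,0]>172))&(hsv[...,1]>140)&(hsv[...,2]>60)
    ys,xs=np.nonzero(m[y0:y1,x0:x1]);return xs.min()+x0,xs.max()+x0,ys.min()+y0,ys.max()+y0
b=comps("top2",280,340,305,350);print("red top2",b);b0=comps("top",370,410,340,380);print("red top",b0)
for n,bb in(("top",b0),("top2",b)):
    c=((bb[0]+bb[1])/2,(bb[2]+bb[3])/2)
    for z in(52,44):
        q=ray(n,*c,z);print(n,z,q.round(1),((q[:2]-o)@d).round(1))
    q=ray(n,*c,52)
    g=cv2.cvtColor(D[n]["pixels"],cv2.COLOR_RGB2GRAY)
print("scene red now",comps("scene2",350,385,195,225), "predicted top of red rim:")
q=ray("top2",(b[0]+b[1])/2,(b[2]+b[3])/2,52)
th=np.linspace(0,6.28,60)
for z in(52,44):
    P=[proj("scene2",np.array([q[0]+16*np.cos(t),q[1]+16*np.sin(t),z])) for t in th]
    print(z,np.min(P,0).round(1),np.max(P,0).round(1))
# shoulder top edge and bumper gap
for z in (74,):
    print(((ray("top2",165+391/3,235+259/3,74)[:2]-o)@d))
E
```

```text
red top2 (np.int64(302), np.int64(323), np.int64(317), np.int64(338))
red top (np.int64(381), np.int64(402), np.int64(347), np.int64(369))
top 52 [ 445.7 -101.1   52. ] -148.6
top 44 [ 445.6 -101.9   44. ] -149.3
top2 52 [505.4   2.3  52. ] -29.2
top2 44 [505.9   2.6  44. ] -28.7
scene red now (np.int64(363), np.int64(372), np.int64(208), np.int64(210)) predicted top of red rim:
52 [362.  207.6] [380.4 218.2]
44 [361.7 211.3] [380.1 222. ]
-5.0228302968616045
```

The red rim's top is at row 208. Button up predicts 207.6 and button down 211.3, so it has sprung up. Travel is about 119 mm. Handing in.

```bash
python3 -c "
from workcell import manip
print(manip.job_done())"
```

```text
the job is handed in; nothing more can be done
None
```

I pressed the button fully down with shut fingertips, pushed the carriage about 119 mm to the end stop, released it and backed clear. I handed the job in at about 13 s; it reports no verdict.

**Button and lock:** in the scene view the button's rim is at row 208. Up predicts 207.6 and down predicts 211.3, so it has sprung back. The carriage's tab appears past the end catch, but I did not tug the carriage to test the lock.

**Stop contact:** the push force rose to about 21 N with almost no further movement. The bumper works out at about 98 mm along the rail, against about 94 mm measured for the stop face. I put this 4 mm disagreement down to reading the stop off the picture by eye.

**Other readings:**
- Near the end the force stayed at about 9 N while the tool crept 1.5 mm, probably the finger sliding up to the shoulder. I pushed on until it clearly rose.
- As I let the button up, the wrist read about 7 N downward for a moment, probably the finger dragging on the shoulder.

**Blank and loose items:** in the last pictures the blank lies in its nest. The oil bottle and cup are where they began, and the knob shows no sign of being disturbed; I judged all of these by eye.

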